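# Change the packing line over from tomatoes to eggs

## Robot

A 6-joint arm with a two-finger parallel gripper is mounted at the origin on the work surface. World frame = base frame: x ahead of the robot, y to its left, z up, the work surface at z = 0. Lengths are in m, angles in degrees, forces in N, time in s.
With the tool pointing down it reaches from about 0.3 to 0.75 m from the base axis. Payload 8.5 kg.
Tool frame: the origin (TCP) lies midway between the tips of the shut fingers; the grasp point (between the pads) lies 19 mm behind it; z points along the fingers, y is the direction in which the jaws open and shut (so a half turn about z gives the same grasp; the last joint's range is limited). The gripper opens to 85 mm and grips with 20 to 120 N. Pads are 22 mm wide; open, the fingers measure 114 mm over their backs; the gripper's body (76 mm by 85 mm) begins 54 mm behind the grasp point. The pads swing forward as they close: fully open they stand 13 mm farther back than shut.
Start: joints at [-76.45, 21.807, 74.336, -0, 83.858, -12.336], TCP at [0.24, -0.495, 0.231] pointing down, gripper open.
Joint ranges: [-178.18, 178.18], [-50.72, 133.34], [12.68, 142.11], [-81.47, 261.47], [9.98, 163.14], [-165.26, 165.26]. Speed limits (degrees/s): [136.94, 136.94, 180, 180, 180, 180].

## Interface

Orientations are given as a 3x3 rotation matrix whose columns are the frame's x, y, z axes.
In Python, from rig import env, eyes, close_job gives the robot as it stands.
- The arm moves only by the tool jog_arm, never from a script. Its argument "deltas" is one flat list of numbers, 7 for each row, row after row: the shift along the tool's x, y, z in units of 0.75 m (1.0 is 0.75 m), then the turn, a rotation vector about the tool's x, y, z in units of 180 degrees (1.0 is 180 degrees), then the gripper command: -1 is fully open, 1 is shut, values between are in proportion. In form: [dx, dy, dz, ax, ay, az, fingers, dx, dy, dz, ax, ay, az, fingers, ...]. A call has 1 to 12 rows; each row is the pose to reach, as a shift and turn from the pose commanded when the call began, along the tool's axes at that moment, turning the shorter way round; what a row does not reach only later rows make up. A row lasts 1/12 s, in which the tool goes at most 41.7 mm and 7.16 degrees, less where a joint would pass 70% of its speed; a pose out of reach is approached as far as the arm can. A call with a number of a shift or a turn outside -1 to 1 is refused whole. A call with a gripper value outside its range is refused whole. The fingers move at their own pace and stop on an object; "grip_force" is the grip in N (left out, the last holds). Time passes only in rows, so rows that repeat a pose let the fingers close. It gives the time, the measured TCP pose, the force and the opening at its end, in the units of the state.
- env.observe(): the state, without advancing time (a new reading comes with each control period).
- eyes.get_image(name): name is "scene" or "top" or "wrist"; returns the picture (480x640x3 uint8, red, green, blue); there is no depth.
- eyes.camera_params(name): a dict with "intrinsics" (3x3 intrinsics, pixels), "k1" (the pictures are not rectified: a ray, as slopes to the right and down, at radius r is drawn at 1 + k1 r^2 times it, then the intrinsics apply), "R" (3x3) and "t" (3): a world point X has camera coordinates R X + t; the wrist camera has in their place "mount" (4x4, takes a point from camera to tool coordinates, whose origin is the TCP and whose axes are the flange's). Camera axes: x right, y down, z forward; pixel columns grow to the right and rows downward; lengths in m; the calibration is good to about 2 mm. A picture is of the moment at which its call begins: read the wrist's pose just before it. camera_params takes no time and is no camera call.
- close_job(): hands the job in, once; it reports no verdict.
The state is a dict: "time_s": time; "q": joint angles; "qvel": joint speeds; "joint_efforts": joint torques, N m; "position": TCP position; "tool_rot": TCP orientation; "ft_force": force on the tool from outside, world axes, zero at the start; "wrist_torque": the same for the moment, N m; "grip_width": finger opening in m.
Only numpy, scipy, OpenCV 4.12 (cv2) and the standard library are available. Lean on these libraries where they do the work, as an engineer would, in place of code of your own. Each camera call takes 0.05 s, during which the arm holds its last target.

## Task

The breakfast boxes have their tomatoes and get their eggs next. Using only your fingertips, without gripping or lifting anything, push the standing lid of the small tomato pan over so that it drops shut, and gently flip the lid of the wide egg pan up by its tab until it stands open by itself, leaning back. Leave both pans standing where they are, without shoving them about, and leave the other things on the table alone.

Things in the scene. Friction and masses are not known exactly. Their poses are not given: they have to be found in the camera images.
- egg_pan: The wide pan of boiled eggs: stainless food pan, 176 mm along its x, 325 mm along its y, rim at 150 mm height, loose on the table, 3.2 to 4.8 kg. Origin: centre of its underside; z up, +x away from its lid's tab (roughly away from the robot, turned at most 15 degrees). Its frosted clear cover is 4 mm thick (top face 155 mm above the table): the rear part is fixed, from the hinge line (35 mm behind the middle, along y) to the rear rim; the front part is the lid.
- egg_lid (a joint): Angle of the egg pan's hinged lid: 0 shut (flat on the rim), 1.57 upright, 1.88 at its stop, leaning back, fully open. The hinge turns freely (hardly any friction, light damping): the lid falls shut from below about 1.6 and falls back against the stop from beyond that. The lid weighs about 160 g, reaches 125 mm forward of the hinge line and is 321 mm wide.
- egg_lid_hinge (a point): Middle of the egg lid's hinge line, 155 mm above the table at the lid's top face. It turns with the lid: its y is the hinge line, its -x runs along the lid towards the tab, its z is the normal of the lid's top face. In this frame egg_lid_tab lies 155 mm in -x and 10 mm in +z.
- egg_lid_tab (a point): Middle of the outer edge of the egg lid's lift tab (70 mm wide, 4 mm thick), which rises outward at 20 degrees from the middle of the lid's front edge. Shut, this edge is 32 mm in front of the rim and 10 mm above the lid's top face: the tip of a finger leaning forward fits under the tab. Lift it along its arc about the hinge; a level push on the edge only jams. Turns with the lid.
- tomato_pan: The small pan of cherry tomatoes: like the egg pan (same 176 mm along x, same rim height, hinge line and cover) but only 162 mm along y; loose on the table, 2.0 to 3.1 kg. Same origin and axes. The two pans and the carton stand in a row, in any order.
- tomato_lid (a joint): Angle of the tomato pan's hinged lid, same meaning: starts open, leaning back at 1.88; 0 is shut. It drops shut when it has been pushed forward (towards the robot) past upright. Weighs about 80 g, 158 mm wide, reaches 125 mm from the hinge.
- tomato_lid_hinge (a point): Middle of the tomato lid's hinge line, 155 mm above the table; axes as for egg_lid_hinge.
- tomato_lid_tab (a point): Middle of the outer edge of the tomato lid's tab (55 mm wide); same place in the lid's frame as egg_lid_tab. With the lid open it is the highest point, about 300 mm above the table and 56 mm behind the hinge line.
- carton: Bystander: open cardboard carton of cheese portions, 160 x 110 mm, 75 mm high with flaps spread up to 95 mm, in the row with the pans. Origin under its centre.
- spoon: Bystander: steel serving spoon, 260 mm long, lying crosswise beyond the pans.
- spray: Bystander: trigger spray bottle, 74 mm across, 205 mm high, on the robot's right. Origin under its centre.

How it is judged (in metres and radians):
At the end, for the whole second after the job is handed in: The egg lid rests open beyond 1.75 rad and the tomato lid lies shut (below 0.06 rad); both pans stand flat on the table, still and within 30 mm of where they were (value of joint egg_lid above 1.75 rad and value of joint tomato_lid below 0.06 rad and distance of each of egg_pan, tomato_pan from where it was at the start of the episode below 0.03 m and angle between each of egg_pan, tomato_pan's own z axis and vertical below 0.05 rad and linear speed of each of egg_pan, tomato_pan below 0.02 m/s); the robot touches nothing.
It fails at once if a pan is lifted (over 12 mm) or tipped (over 0.12 rad) (height (world z) of any of egg_pan, tomato_pan above 0.012 m or angle between any of egg_pan, tomato_pan's own z axis and vertical above 0.12 rad).
It fails at once if a pan is shoved more than 40 mm (distance of any of egg_pan, tomato_pan from where it was at the start of the episode above 0.04 m).
It fails at once if a lid is gripped or forced with more than 40 N (contact force between the fingers and egg_lid above 40 N or contact force between the fingers and tomato_lid above 40 N).
It fails at once if the carton, spoon or spray bottle is moved more than 30 mm (distance of any of carton, spoon, spray from where it was at the start of the episode above 0.03 m).
It also fails if it takes over 64 s, if anything falls off the work surface, if the arm or the gripper's body presses on something with over 40 N, if the wrist force passes 120 N, or if a joint passes its speed limit or range.

## Working session

There is one attempt and no reset: what is moved stays moved. The work goes in short steps, Python scripts to look and compute and a tool call to move; the robot and the scene stay as the last step left them, time stands still between calls to the robot, and variables do not carry over. Pictures are saved under pics/ and viewed, and the job is handed in when it is done.

Besides the shell and the picture viewer there is one more tool, called after "Call:" as name(argument=value, ...) on one line, values as JSON. jog_arm: Moves the arm, as the interface text tells. Its arguments: {"type":"object","properties":{"deltas":{"type":"array"},"grip_force":{"type":"number"}},"required":["deltas"]}

```bash
mkdir -p pics; ls
python3 - <<'E'
from rig import env, eyes
import cv2, numpy as np
np.set_printoptions(precision=4,suppress=True)
s=env.observe(); print(s)
for n in ["scene","top"]:
    im=eyes.get_image(n); cv2.imwrite(f"pics/{n}0.png",im[:,:,::-1]); print(n,eyes.camera_params(n))
print(eyes.camera_params("wrist"))
E
```

```text
pics
{'time_s': 0.0, 'q': array([-76.4501,  21.8418,  74.3859,   0.0009,  83.858 , -12.3339]), 'qvel': array([-0.0596,  0.1057,  0.0007,  0.0652,  0.0105, -0.0907]), 'joint_efforts': array([  0.0004, -44.846 , -23.1279,  -0.0002,   0.0047,  -0.    ]), 'position': array([ 0.24  , -0.4945,  0.2307]), 'tool_rot': array([[ 0.8997,  0.4365, -0.0003],
       [ 0.4365, -0.8997,  0.0015],
       [ 0.0003, -0.0015, -1.    ]]), 'ft_force': array([-0.7919,  0.0917,  0.7667]), 'wrist_torque': array([-0.0785,  0.0117, -0.0399]), 'grip_width': 0.0853943209287228}
scene {'intrinsics': array([[595.4407,   0.    , 323.0086],
       [  0.    , 595.4407, 234.0033],
       [  0.    ,   0.    ,   1.    ]]), 'k1': -0.010233663007308132, 'R': array([[-0.6792,  0.7339, -0.0049],
       [ 0.6697,  0.6171, -0.4131],
       [-0.3002, -0.2839, -0.9107]]), 't': array([ 0.4614, -0.2709,  1.9606])}
top {'intrinsics': array([[454.2557,   0.    , 321.9607],
       [  0.    , 454.2557, 238.8054],
       [  0.    ,   0.    ,   1.    ]]), 'k1': 0.024621221838375097, 'R': array([[ 0.0028, -1.    , -0.0032],
       [-0.995 , -0.0024, -0.0998],
       [ 0.0997,  0.0035, -0.995 ]]), 't': array([-0.1259,  0.5839,  1.3375])}
{'intrinsics': array([[401.9366,   0.    , 320.0604],
       [  0.    , 401.9366, 243.3949],
       [  0.    ,   0.    ,   1.    ]]), 'k1': 0.0006023539804218075, 'mount': array([[ 0.0001, -0.9479, -0.3185,  0.0824],
       [ 1.    ,  0.0005, -0.0012,  0.001 ],
       [ 0.0013, -0.3185,  0.9479, -0.1436],
       [ 0.    ,  0.    ,  0.    ,  1.    ]])}
```

View pics/scene0.png

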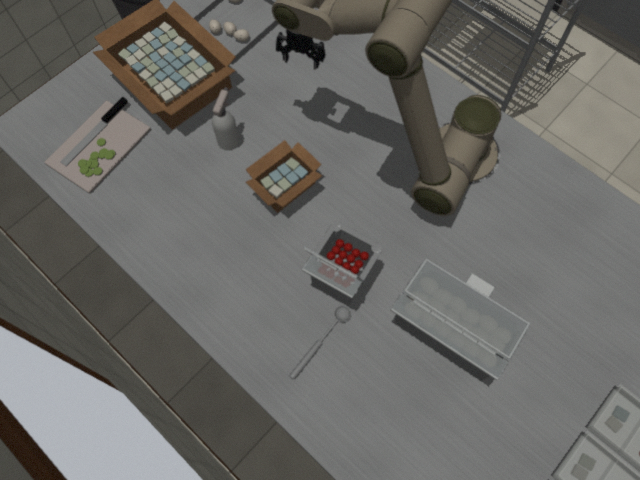

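View pics/top0.png

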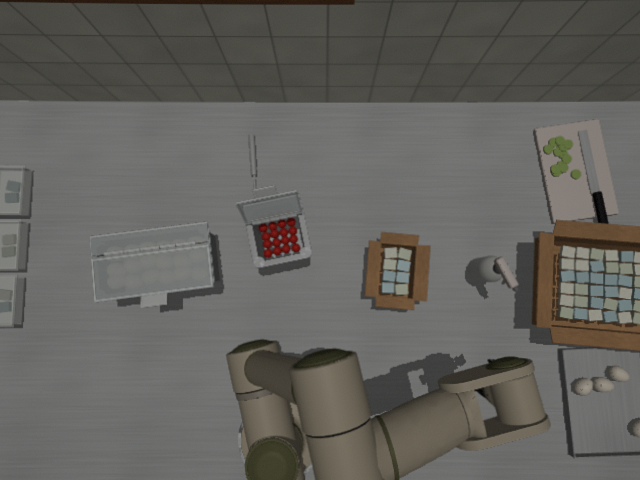

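Both views show the egg pan on the left (top view about (152,262), tab at (154,299)), the tomato pan in the middle (about (280,235)) with its lid leaning back, then the carton, and the spray at (490,270). I'll zoom in.

Run:
```python
import cv2
t=cv2.imread("pics/top0.png"); s=cv2.imread("pics/scene0.png")
cv2.imwrite("pics/z1.png",cv2.resize(t[210:320,80:225],None,fx=5,fy=5,interpolation=cv2.INTER_CUBIC))
cv2.imwrite("pics/z2.png",cv2.resize(t[170:280,225:325],None,fx=5,fy=5,interpolation=cv2.INTER_CUBIC))
cv2.imwrite("pics/z3.png",cv2.resize(s[220:385,290:540],None,fx=3,fy=3,interpolation=cv2.INTER_CUBIC))
```

```text
(no output)
```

View pics/z1.png

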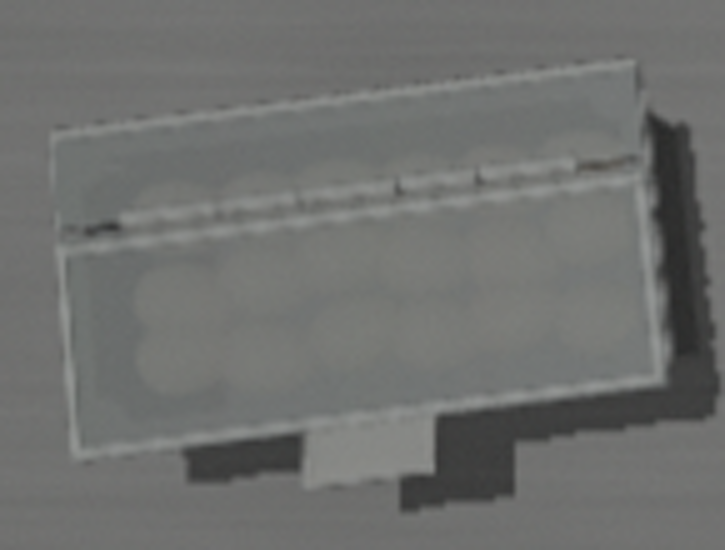

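View pics/z2.png

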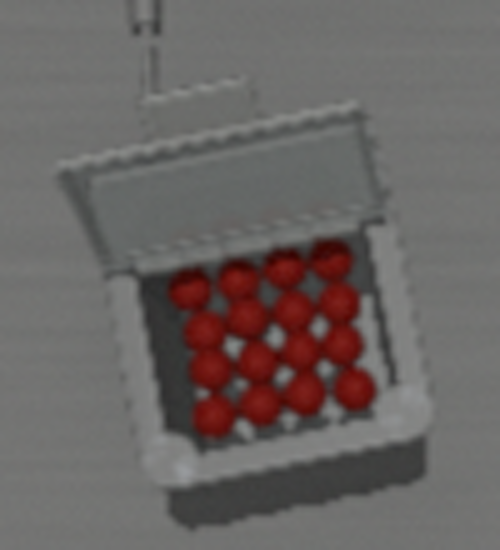

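View pics/z3.png

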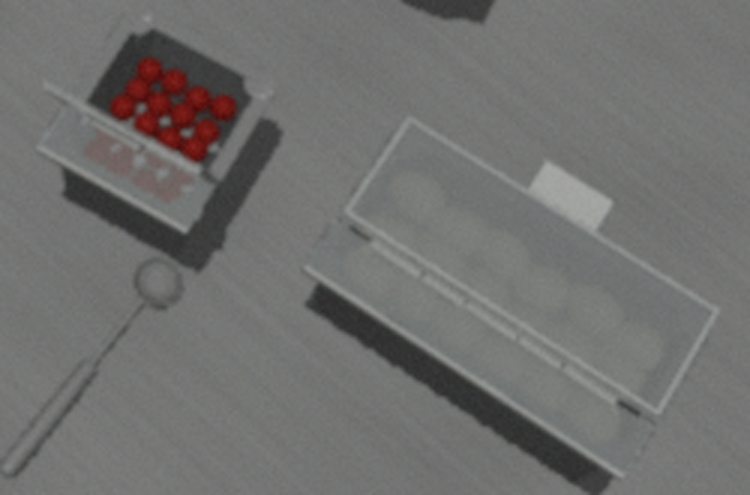

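```bash
cat > h.py <<'E'
from rig import env, eyes
import cv2, numpy as np
np.set_printoptions(precision=4,suppress=True)
def ray(n,uv):
    c=eyes.camera_params(n); K=c["intrinsics"];k=c["k1"]
    d=np.array([(uv[0]-K[0,2])/K[0,0],(uv[1]-K[1,2])/K[1,1]]); m=d.copy()
    for _ in range(20): m=d/(1+k*(m@m))
    R=c["R"]; return -R.T@c["t"], R.T@np.array([m[0],m[1],1])
def onz(n,uv,z):
    o,d=ray(n,uv); return o+d*(z-o[2])/d[2]
def tri(uvt,uvs):
    a,d=ray("top",uvt); b,e=ray("scene",uvs)
    st=np.linalg.lstsq(np.c_[d,-e],b-a,rcond=None)[0]
    p,q=a+d*st[0],b+e*st[1]; return (p+q)/2,np.linalg.norm(p-q)
Z1=lambda x,y:(80+(x-2)/5,210+(y-2)/5)
Z2=lambda x,y:(225+(x-2)/5,170+(y-2)/5)
Z3=lambda x,y:(290+(x-1)/3,220+(y-1)/3)
E
python3 - <<'E'
from h import *
T={}
print("EGG top"); 
for k,p,z in [("RL",(52,132),.155),("RR",(635,62),.155),("FL",(78,460),.155),("FR",(662,383),.155),("tabL",(302,487),.165),("tabR",(433,473),.165),("hL",(62,246),.155),("hR",(642,180),.155)]:
    print(k,onz("top",Z1(*p),z))
print("EGG scene")
for k,p,z in [("RL",(622,475),.155),("RR",(307,268),.155),("FL",(717,310),.155),("FR",(410,119),.155),("tabL",(611,202),.165),("tabR",(547,160),.165),("hL",(660,412),.155),("hR",(347,212),.155)]:
    print(k,onz("scene",Z3(*p),z))
print("TOM top")
for k,p,z in [("FL",(150,475),.15),("FR",(430,415),.15),("hL",(108,270),.155),("hR",(385,215),.155),("lidL",(62,165),.274),("lidR",(358,105),.274),("tabL",(148,100),.3),("tabR",(245,80),.3)]:
    print(k,onz("top",Z2(*p),z))
print("TOM scene")
for k,p,z in [("FL",(262,88),.15),("FR",(148,18),.15),("lidL",(187,232),.274),("lidR",(38,148),.274),("hL",(215,178),.155),("hR",(46,87),.155)]:
    print(k,onz("scene",Z3(*p),z))
print(tri(Z2(62,165),Z3(187,232)),tri(Z2(358,105),Z3(38,148)))
E
```

```text
EGG top
RL [0.5777 0.5058 0.155 ]
RR [0.617  0.1912 0.155 ]
FL [0.401  0.4823 0.155 ]
FR [0.4423 0.1716 0.155 ]
tabL [0.3871 0.3585 0.165 ]
tabR [0.3945 0.2895 0.165 ]
hL [0.5157 0.4971 0.155 ]
hR [0.5522 0.1855 0.155 ]
EGG scene
RL [0.5774 0.5058 0.155 ]
RR [0.6184 0.194  0.155 ]
FL [0.4045 0.4824 0.155 ]
FR [0.4456 0.172  0.155 ]
tabL [0.3908 0.3552 0.165 ]
tabR [0.3973 0.2891 0.165 ]
hL [0.5119 0.4982 0.155 ]
hR [0.5541 0.1867 0.155 ]
TOM top
FL [0.501  0.0586 0.15  ]
FR [ 0.5341 -0.0938  0.15  ]
hL [0.6129 0.0828 0.155 ]
hR [ 0.6437 -0.0687  0.155 ]
lidL [0.6495 0.0862 0.274 ]
lidR [ 0.6802 -0.0606  0.274 ]
tabL [0.677 0.04  0.3  ]
tabR [ 0.687  -0.0071  0.3   ]
TOM scene
FL [0.5123 0.051  0.15  ]
FR [ 0.5307 -0.0748  0.15  ]
lidL [0.698  0.1166 0.274 ]
lidR [ 0.7276 -0.0244  0.274 ]
hL [0.6099 0.0785 0.155 ]
hR [ 0.6487 -0.0953  0.155 ]
(array([0.6693, 0.1015, 0.179 ]), np.float64(0.008018366465385457)) (array([ 0.7016, -0.0543,  0.1715]), np.float64(1.571696545053257e-05))
```

The egg pan agrees between the two views: yaw about 7.3°, hinge middle about (.546,.343), tab about (.3925,.323). For the tomato pan I get yaw about 12.2°, hinge about (.629,.006) and tab top about (.684,.018,.300). The scene points I first took as the tomato lid's edge are really the rear rim. First target: behind the tomato lid.

```bash
cat >> h.py <<'E'
from scipy.spatial.transform import Rotation as Ro
def rot(yaw,tilt):
    """tool down, x along yaw, tilted so that the fingers point forward by tilt deg"""
    y,t=np.radians([yaw,tilt]); c,s=np.cos(t),np.sin(t)
    f=np.array([np.cos(y),np.sin(y),0]);u=np.array([0,0,1.])
    x=c*f+s*u; z=s*f-c*u
    return np.c_[x,np.cross(z,x),z]
def go(p,R,s=None):
    s=s or env.observe(); R0=s["tool_rot"]
    d=R0.T@(np.array(p)-s["position"])/.75
    w=Ro.from_matrix(R0.T@R).as_rotvec()/np.pi
    return np.round(np.r_[d,w],4).tolist()
def st():
    s=env.observe(); print(round(s["time_s"],2),s["position"],"q",s["q"],"F",s["ft_force"],"w",round(s["grip_width"],4)); print(s["tool_rot"])
E
python3 - <<'E'
from h import *
print(go([.24,-.495,.40],rot(12.2,0))); print(go([.735,.03,.40],rot(12.2,0)))
E
```

```text
[-0.0003, 0.0002, -0.2256, -0.0004, -0.0, 0.076]
[0.8991, -0.3414, -0.2249, -0.0004, -0.0, 0.076]
```

Call:
jog_arm(deltas=[0, 0, -0.11, 0, 0, 0.04, 1, 0, 0, -0.225, 0, 0, 0.076, 1, 0, 0, -0.225, 0, 0, 0.076, 1, 0, 0, -0.225, 0, 0, 0.076, 1, 0.899, -0.341, -0.225, 0, 0, 0.076, 1, 0.899, -0.341, -0.225, 0, 0, 0.076, 1, 0.899, -0.341, -0.225, 0, 0, 0.076, 1, 0.899, -0.341, -0.225, 0, 0, 0.076, 1, 0.899, -0.341, -0.225, 0, 0, 0.076, 1, 0.899, -0.341, -0.225, 0, 0, 0.076, 1, 0.899, -0.341, -0.225, 0, 0, 0.076, 1, 0.899, -0.341, -0.225, 0, 0, 0.076, 1])

```text
time_s: 1.1
position: [0.4699, -0.2505, 0.3988]
tool_rot: [[0.977, 0.211, -0.0], [0.211, -0.977, 0.0], [-0.0, -0.0, -1.0]]
ft_force: [1.3, 0.2, -0.3]
grip_width: 0.0005
```

Run:
```python
from h import *
st();print(go([.735,.03,.40],rot(12.2,0)));print(go([.735,.03,.265],rot(12.2,0)))
```

```text
1.1 [ 0.4699 -0.2505  0.3988] q [-40.8115  16.6685  55.1434  -0.0009 108.218   36.9895] F [ 1.2865  0.1888 -0.261 ] w 0.0005
[[ 0.9774  0.2113 -0.0004]
 [ 0.2113 -0.9774  0.0003]
 [-0.0003 -0.0004 -1.    ]]
[0.4246, -0.2909, -0.0017, -0.0001, 0.0001, -0.0]
[0.4246, -0.2908, 0.1783, -0.0001, 0.0001, -0.0]
```

Call:
jog_arm(deltas=[0.4246, -0.291, 0, 0, 0, 0, 1, 0.4246, -0.291, 0, 0, 0, 0, 1, 0.4246, -0.291, 0, 0, 0, 0, 1, 0.4246, -0.291, 0, 0, 0, 0, 1, 0.4246, -0.291, 0, 0, 0, 0, 1, 0.4246, -0.291, 0, 0, 0, 0, 1, 0.4246, -0.291, 0, 0, 0, 0, 1, 0.4246, -0.291, 0, 0, 0, 0, 1, 0.4246, -0.291, 0, 0, 0, 0, 1, 0.4246, -0.291, 0, 0, 0, 0, 1, 0.4246, -0.291, 0, 0, 0, 0, 1, 0.4246, -0.291, 0, 0, 0, 0, 1])

```text
time_s: 2.1
position: [0.7188, 0.0274, 0.3886]
tool_rot: [[0.977, 0.212, 0.012], [0.212, -0.977, -0.0], [0.011, 0.003, -1.0]]
ft_force: [-1.7, -1.1, 1.0]
grip_width: 0.0
```

Run:
```python
from h import *
st();print(go([.735,.03,.265],rot(12.2,0)))
s=env.observe()
im=eyes.get_image("wrist"); cv2.imwrite("pics/w1.png",im[:,:,::-1])
c=eyes.camera_params("wrist");M=c["mount"];K=c["intrinsics"]
for P in ([.684,.018,.30],[.6665,.014,.274],[.629,.006,.155]):
    pt=s["tool_rot"].T@(np.array(P)-s["position"]); pc=M[:3,:3].T@(pt-M[:3,3]); print(K@(pc/pc[2]))
```

```text
2.1 [0.7188 0.0274 0.3886] q [ -7.2501  42.1598  12.6785   0.0937 124.4925  70.5909] F [-1.6676 -1.1206  0.9877] w 0.0
[[ 0.9773  0.2115  0.0118]
 [ 0.2115 -0.9774 -0.0001]
 [ 0.0115  0.0026 -0.9999]]
[0.02, 0.0007, 0.165, 0.0008, -0.0036, 0.0001]
[321.495  305.0336   1.    ]
[321.5798 311.2174   1.    ]
[320.8397 290.5326   1.    ]
```

View pics/w1.png

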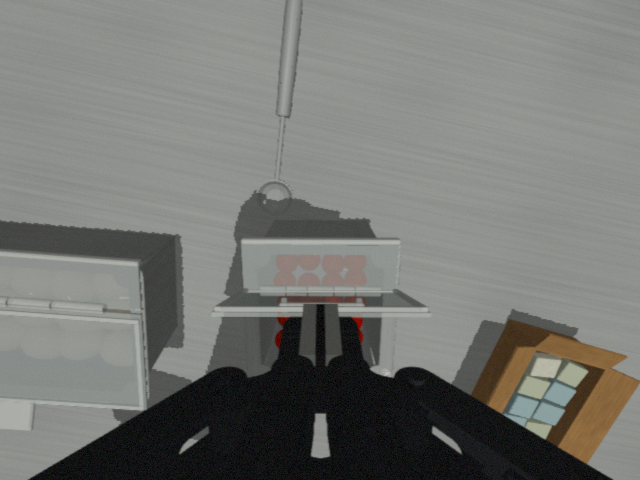

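The wrist view shows the tomato lid edge-on at rows 295–312 and centred at column 321. That matches the prediction, with the fingers above and behind it. Next I descend behind the lid.

Call:
jog_arm(deltas=[0.006, 0, 0.04, 0, 0, 0, 1, 0.008, 0, 0.08, 0, -0.003, 0, 1, 0.008, 0, 0.12, 0, -0.003, 0, 1, 0.008, 0, 0.165, 0, -0.003, 0, 1, 0.008, 0, 0.165, 0, -0.003, 0, 1, 0.008, 0, 0.165, 0, -0.003, 0, 1])

```text
time_s: 2.65
position: [0.7257, 0.0274, 0.2656]
tool_rot: [[0.978, 0.21, 0.001], [0.21, -0.978, -0.002], [0.001, 0.002, -1.0]]
ft_force: [1.2, 0.4, 1.7]
grip_width: -0.0
```

Run:
```python
from h import *
st()
f=np.array([.977,.211,0])
for d in (-.05,-.10,-.14): print(go(np.array([.72,.026,.265])+d*f,rot(12.2,0)))
im=eyes.get_image("scene"); cv2.imwrite("pics/s2.png",cv2.resize(im[180:360,250:500,::-1],None,fx=3,fy=3))
```

```text
2.65 [0.7257 0.0274 0.2656] q [ -7.114   40.7969  34.9698  -0.0953 104.1417  70.7659] F [1.221  0.415  1.6708] w -0.0
[[ 0.9778  0.2096  0.0014]
 [ 0.2096 -0.9778 -0.0018]
 [ 0.001   0.002  -1.    ]]
[-0.0744, 0.0004, 0.0007, 0.0007, -0.0003, -0.0006]
[-0.1411, 0.0005, 0.0007, 0.0007, -0.0003, -0.0006]
[-0.1944, 0.0006, 0.0006, 0.0007, -0.0003, -0.0006]
```

View pics/s2.png

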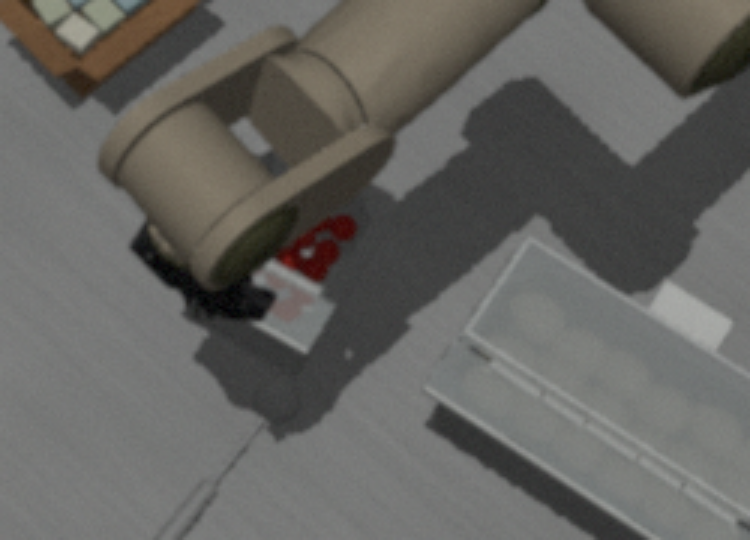

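Call:
jog_arm(deltas=[-0.02, 0, 0, 0, 0, 0, 1, -0.04, 0, 0, 0, 0, 0, 1, -0.05, 0, 0, 0, 0, 0, 1, -0.06, 0, 0, 0, 0, 0, 1, -0.07, 0, 0, 0, 0, 0, 1, -0.08, 0, 0, 0, 0, 0, 1, -0.09, 0, 0, 0, 0, 0, 1, -0.1, 0, 0, 0, 0, 0, 1, -0.11, 0, 0, 0, 0, 0, 1, -0.12, 0, 0, 0, 0, 0, 1, -0.13, 0, 0, 0, 0, 0, 1, -0.14, 0, 0, 0, 0, 0, 1])

```text
time_s: 3.7
position: [0.6248, 0.006, 0.2703]
tool_rot: [[0.977, 0.211, 0.012], [0.211, -0.977, -0.003], [0.011, 0.006, -1.0]]
ft_force: [-0.2, 0.6, 4.1]
grip_width: 0.0002
```

Run:
```python
from h import *
st()
im=eyes.get_image("wrist"); cv2.imwrite("pics/w3.png",im[:,:,::-1])
```

```text
3.7 [0.6248 0.006  0.2703] q [-10.2578  28.0935  57.5702  -0.0714  93.6207  67.5601] F [-0.1636  0.6378  4.1298] w 0.0002
[[ 0.9774  0.2109  0.0121]
 [ 0.211  -0.9775 -0.0034]
 [ 0.0111  0.0059 -0.9999]]
```

View pics/w3.png

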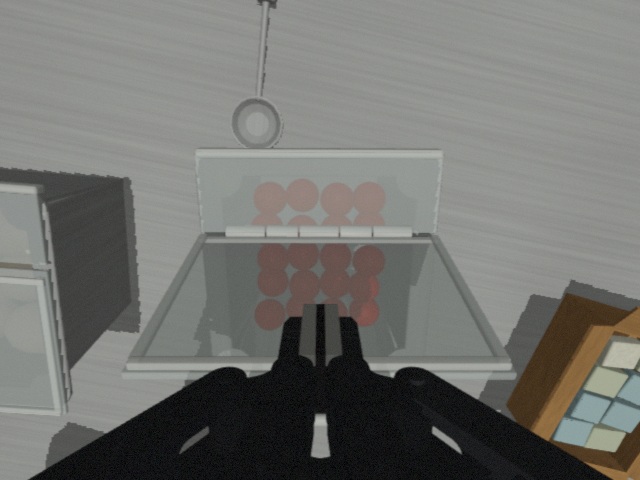

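The wrist view shows the tomato lid past upright and falling forward (front edge at row 365). The pan and spoon haven't moved. Next I rise and move off, then check.

Run:
```python
from h import *
for p,t in (([.60,.006,.40],0),([.40,.2,.36],0),([.30,.31,.28],30),([.33,.315,.20],65)): print(go(p,rot(7.3,t)))
```

```text
[-0.0292, -0.0059, -0.1737, 0.0017, -0.0032, 0.0271]
[-0.2359, -0.3152, -0.1242, 0.0017, -0.0032, 0.0271]
[-0.3363, -0.4873, -0.0195, -0.0054, 0.1634, 0.0269]
[-0.2969, -0.486, 0.0876, -0.0138, 0.3577, 0.025]
```

Call:
jog_arm(deltas=[-0.01, 0, -0.06, 0, 0, 0.01, 1, -0.03, -0.006, -0.12, 0, 0, 0.027, 1, -0.03, -0.006, -0.174, 0, 0, 0.027, 1, -0.236, -0.315, -0.124, 0, 0, 0.027, 1, -0.236, -0.315, -0.124, 0, 0, 0.027, 1, -0.236, -0.315, -0.124, 0, 0, 0.027, 1, -0.236, -0.315, -0.124, 0, 0, 0.027, 1, -0.236, -0.315, -0.124, 0, 0, 0.027, 1, -0.236, -0.315, -0.124, 0, 0, 0.027, 1, -0.236, -0.315, -0.124, 0, 0, 0.027, 1, -0.236, -0.315, -0.124, 0, 0, 0.027, 1, -0.236, -0.315, -0.124, 0, 0, 0.027, 1])

```text
time_s: 4.75
position: [0.4003, 0.2012, 0.3597]
tool_rot: [[0.991, 0.13, 0.007], [0.13, -0.992, -0.0], [0.007, 0.001, -1.0]]
ft_force: [-0.3, 0.5, -0.1]
grip_width: -0.0001
```

Run:
```python
from h import *
st()
im=eyes.get_image("scene"); cv2.imwrite("pics/s4.png",cv2.resize(im[180:360,250:500,::-1],None,fx=3,fy=3))
for p,t in (([.30,.31,.28],30),([.33,.315,.20],65)): print(go(p,rot(7.3,t)))
```

```text
4.75 [0.4003 0.2012 0.3597] q [11.5425  7.2621 73.549  -0.1129 98.7748 94.0604] F [-0.2733  0.4688 -0.0596] w -0.0001
[[ 0.9915  0.1299  0.0075]
 [ 0.1299 -0.9915 -0.0005]
 [ 0.0073  0.0014 -1.    ]]
[-0.1156, -0.1623, 0.1045, 0.0004, 0.1647, 0.0005]
[-0.0757, -0.1639, 0.2114, 0.0002, 0.3591, 0.0007]
```

View pics/s4.png

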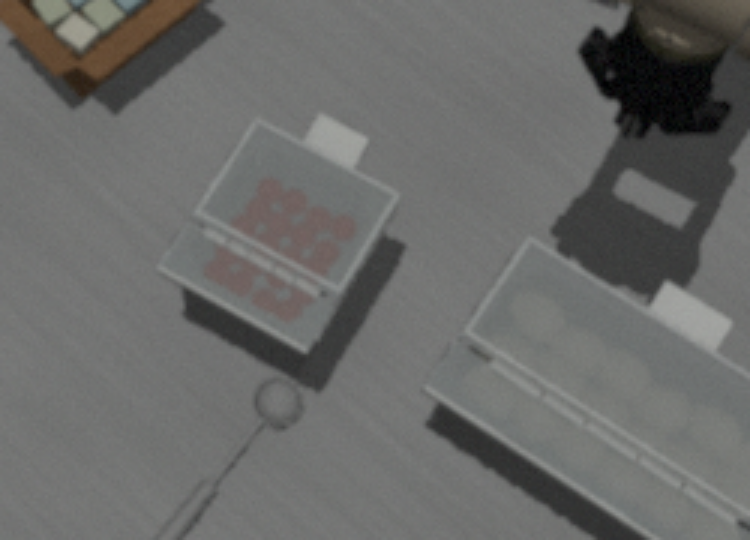

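The scene view shows the tomato lid flat shut, with its tab at (335,140), and the pan where it was. Now I swing to the egg tab with the tool tilting forward.

Call:
jog_arm(deltas=[-0.116, -0.162, 0.1, 0, 0.165, 0, 1, -0.116, -0.162, 0.1, 0, 0.165, 0, 1, -0.116, -0.162, 0.1, 0, 0.165, 0, 1, -0.116, -0.162, 0.1, 0, 0.165, 0, 1, -0.116, -0.162, 0.1, 0, 0.165, 0, 1, -0.116, -0.162, 0.1, 0, 0.165, 0, 1])

```text
time_s: 5.3
position: [0.2967, 0.3104, 0.2808]
tool_rot: [[0.86, 0.131, 0.493], [0.115, -0.991, 0.063], [0.497, 0.002, -0.868]]
ft_force: [0.2, 0.1, -0.1]
grip_width: -0.0002
```

Run:
```python
from h import *
st()
for p,t in (([.33,.315,.20],50),([.33,.315,.17],65)): print(go(p,rot(7.3,t)))
```

```text
5.3 [0.2967 0.3104 0.2808] q [ 39.7743  -0.9174 101.0207 -18.8753  55.5971 129.5778] F [ 0.1525  0.0867 -0.0924] w -0.0002
[[ 0.8601  0.131   0.493 ]
 [ 0.1149 -0.9914  0.0631]
 [ 0.497   0.0024 -0.8677]]
[-0.0147, -0.0005, 0.1157, -0.0002, 0.1122, 0.0015]
[-0.0345, -0.0006, 0.1504, -0.0004, 0.1955, 0.0014]
```

Call:
jog_arm(deltas=[-0.005, 0, 0.04, 0, 0.04, 0, 1, -0.015, 0, 0.08, 0, 0.08, 0, 1, -0.015, 0, 0.116, 0, 0.112, 0, 1, -0.034, 0, 0.15, 0, 0.15, 0, 1, -0.034, 0, 0.15, 0, 0.195, 0, 1, -0.034, 0, 0.15, 0, 0.195, 0, 1, -0.034, 0, 0.15, 0, 0.195, 0, 1])

```text
time_s: 5.88
position: [0.3605, 0.2716, 0.2779]
tool_rot: [[0.543, 0.174, 0.821], [0.1, -0.985, 0.143], [0.834, 0.005, -0.552]]
ft_force: [0.5, 0.3, 0.1]
grip_width: -0.0
```

Run:
```python
from h import *
st()
f=np.array([.992,.127,0]); h=np.array([.546,.343,.155])
for d,z in ((-.18,.135),(-.145,.135),(-.142,.15)): print(go(h+d*f+[0,0,z-.155],rot(7.3,65)))
for n in ("wrist","top"):
    im=eyes.get_image(n); cv2.imwrite(f"pics/{n}5.png",im[:,:,::-1])
```

```text
5.88 [0.3605 0.2716 0.2779] q [ 32.6025  -1.8863 117.9865 -63.9372  21.0168 165.0497] F [0.4947 0.3489 0.0864] w -0.0
[[ 0.543   0.1745  0.8214]
 [ 0.1002 -0.9846  0.1429]
 [ 0.8337  0.0047 -0.5522]]
[-0.1473, -0.063, 0.122, -0.0126, 0.0473, 0.0088]
[-0.1216, -0.0608, 0.1609, -0.0126, 0.0473, 0.0088]
[-0.1027, -0.0605, 0.1532, -0.0126, 0.0473, 0.0088]
```

View pics/wrist5.png

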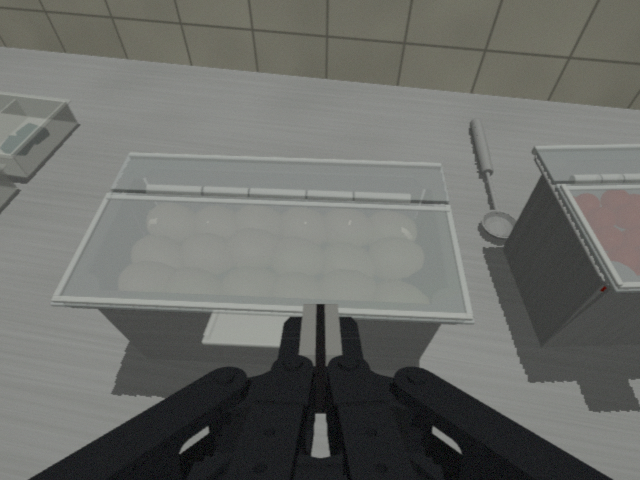

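View pics/top5.png

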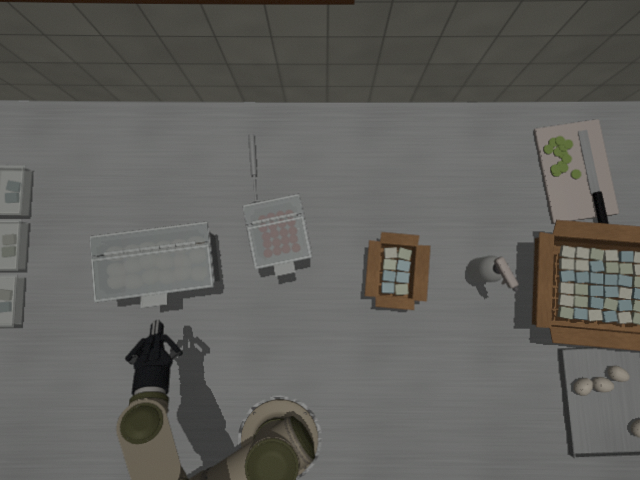

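The egg pan and tab are visible (wrist view: tab at (245,328)), and the tomato pan is shut and in place. But joint 6 ran to its range (165°), so the tool went off its line. I'll fit the arm's simple geometry from the poses logged so far and pick a reachable tilt and roll.

```bash
cat >> h.py <<'E'
S=[([-76.4501,21.8418,74.3859,.0009,83.858,-12.3339],[.24,-.4945,.2307]),
([-40.8115,16.6685,55.1434,-.0009,108.218,36.9895],[.4699,-.2505,.3988]),
([-7.2501,42.1598,12.6785,.0937,124.4925,70.5909],[.7188,.0274,.3886]),
([-7.114,40.7969,34.9698,-.0953,104.1417,70.7659],[.7257,.0274,.2656]),
([-10.2578,28.0935,57.5702,-.0714,93.6207,67.5601],[.6248,.006,.2703]),
([11.5425,7.2621,73.549,-.1129,98.7748,94.0604],[.4003,.2012,.3597]),
([39.7743,-.9174,101.0207,-18.8753,55.5971,129.5778],[.2967,.3104,.2808]),
([32.6025,-1.8863,117.9865,-63.9372,21.0168,165.0497],[.3605,.2716,.2779])]
def frames(q,s4=1,o1=0,s6=1):
    a=np.array(q); F=Ro.from_euler('z',a[0],degrees=True)*Ro.from_euler('y',a[1]+a[2],degrees=True)
    T=F*Ro.from_euler('z',s4*a[3],degrees=True)*Ro.from_euler('y',a[4],degrees=True)
    return Ro.from_euler('z',a[0],degrees=True),F,T
E
python3 - <<'E'
from h import *
s=env.observe(); S.append((s["q"],s["position"]))
st()
# which frame: at q1=-76, robot radial? 
for q,p in S: print(q[0],np.degrees(np.arctan2(p[1],p[0])))
print(frames(S[-1][0])[2].as_matrix()[:,2],frames(S[-1][0],-1)[2].as_matrix()[:,2],s["tool_rot"][:,2])
print(frames(S[6][0])[2].as_matrix()[:,2],frames(S[6][0],-1)[2].as_matrix()[:,2])
E
```

```text
5.98 [0.36   0.2714 0.2791] q [ 32.6386  -2.0378 117.9724 -63.8646  21.0735 165.0801] F [ 0.552  -0.0708  0.9054] w 0.0002
[[ 0.5418  0.1735  0.8224]
 [ 0.0977 -0.9848  0.1434]
 [ 0.8348  0.0026 -0.5505]]
-76.4501 -64.11090509483365
-40.8115 -28.061727165178866
-7.2501 2.1830058847762825
-7.114 2.1622695274975454
-10.2578 0.5501986397934707
11.5425 26.68515594922901
39.7743 46.29273427371857
32.6025 36.994298956747905
32.63860516563361 37.01147562989176
[ 0.8224  0.1434 -0.5505] [ 0.4742  0.6871 -0.5505] [ 0.8224  0.1434 -0.5505]
[ 0.493   0.0631 -0.8677] [ 0.1515  0.4734 -0.8677]
```

```bash
cat >> h.py <<'E'
def rows(q):
    A,F,T=frames(q); A,F,T=[m.as_matrix() for m in (A,F,T)]; t=np.radians(q[1])
    return np.c_[A[:,1],A[:,2],A@[np.sin(t),0,np.cos(t)],F[:,2],T[:,2],F[:,0]]
G=np.linalg.lstsq(np.vstack([rows(q) for q,p in S]),np.hstack([p for q,p in S]),rcond=1e-4)[0]
C6=0
def fk(q):
    T=frames(q)[2]*Ro.from_euler('z',q[5]+C6,degrees=True); return rows(q)@G,T.as_matrix()
LO=np.array([-178.18,-50.72,12.68,-81.47,9.98,-165.26]);HI=np.array([178.18,133.34,142.11,261.47,163.14,165.26])
from scipy.optimize import least_squares
def ik(p,R,q0):
    f=lambda q:np.r_[(fk(q)[0]-p)*10,Ro.from_matrix(fk(q)[1].T@R).as_rotvec()]
    r=least_squares(f,np.clip(q0,LO+1,HI-1),bounds=(LO,HI)); return r.x,np.abs(r.fun).max()
E
python3 - <<'E'
from h import *
print(G); 
for q,p in S: print(1e3*(fk(q)[0]-p))
s=env.observe(); T=frames(s["q"])[2].as_matrix()
M=Ro.from_matrix(T.T@s["tool_rot"]).as_rotvec(degrees=True); print(M,s["q"][5])
E
```

```text
[0.1175 0.1301 0.5371 0.3508 0.2575 0.103 ]
[ 0.049  -0.0114  0.0127]
[-0.0347  0.0038 -0.0145]
[ 0.02   -0.0465 -0.0248]
[-0.018   0.0279  0.0219]
[-0.0199  0.0201 -0.03  ]
[ 0.0328 -0.0252  0.0525]
[ 0.0015  0.0351 -0.0323]
[-0.0025 -0.023   0.0145]
[   0.       -0.     -104.9199] 165.0801441822466
```

```bash
sed -i 's/^C6=0/C6=90/' h.py
python3 - <<'E'
from h import *
f=np.array([.992,.127,0]); h=np.array([.546,.343,.155]); u=np.array([0,0,1.])
q=env.observe()["q"]
seeds=[[60,-20,120,-60,30,-10],[40,0,110,-30,30,100],[60,-20,120,60,30,0],[40,10,90,-20,60,60],[60,-20,120,-60,30,-100],[50,0,110,40,30,-60]]
def best(p,R):
    r=[ik(p,R,s) for s in seeds]; return min(r,key=lambda a:a[1])
for yaw in (7,18):
  for tilt in (50,60,68):
    for roll in (180,0,90,-90):
      R=rot(yaw,tilt)@Ro.from_euler('z',roll,degrees=True).as_matrix()
      out=[]
      for d,z in ((-.18,.135),(-.142,.135),(-.13,.21),(-.095,.27),(-.01,.30),(.0,.30)):
        a,e=best(h+d*f+u*(z-.155),R); out.append((e<1e-3,np.round(a).astype(int).tolist()))
      print(yaw,tilt,roll,[o[0] for o in out],out[1][1],out[4][1])
E
```

```text
7 50 180 [np.False_, np.False_, np.True_, np.True_, np.True_, np.True_] [36, 20, 115, -81, 22, 12] [28, 15, 89, -32, 32, -48]
7 50 0 [np.True_, np.True_, np.False_, np.True_, np.True_, np.True_] [36, 21, 118, 259, 23, -148] [28, 15, 89, -32, 32, 132]
7 50 90 [np.True_, np.True_, np.True_, np.True_, np.True_, np.True_] [36, 21, 118, 259, 23, -58] [28, 15, 89, -32, 32, -138]
7 50 -90 [np.False_, np.False_, np.True_, np.True_, np.True_, np.True_] [36, 20, 115, -81, 22, 102] [28, 15, 89, -32, 32, 42]
7 60 180 [np.False_, np.False_, np.False_, np.True_, np.True_, np.True_] [39, 21, 114, -81, 27, 14] [30, 15, 96, -61, 22, -19]
7 60 0 [np.True_, np.True_, np.True_, np.False_, np.True_, np.True_] [39, 25, 122, 232, 35, -119] [30, 15, 96, -61, 22, 161]
7 60 90 [np.True_, np.True_, np.True_, np.True_, np.True_, np.True_] [39, 25, 122, 232, 35, -29] [30, 15, 96, -61, 22, -109]
7 60 -90 [np.False_, np.False_, np.False_, np.True_, np.True_, np.True_] [39, 21, 114, -81, 27, 104] [30, 15, 96, -61, 22, 71]
7 68 180 [np.False_, np.False_, np.False_, np.False_, np.False_, np.False_] [41, 22, 112, -81,
[... 1251 characters left out ...]
, 24, 127, 202, 32, -12] [24, 13, 99, -32, 10, -146]
18 60 -90 [np.False_, np.False_, np.False_, np.False_, np.True_, np.True_] [23, 22, 128, 170, 27, -165] [24, 13, 99, -32, 10, 34]
18 68 180 [np.False_, np.False_, np.False_, np.False_, np.False_, np.False_] [32, 18, 116, -81, 13, 2] [26, 14, 101, -81, 10, -5]
18 68 0 [np.True_, np.True_, np.True_, np.True_, np.False_, np.False_] [32, 30, 131, 197, 49, -96] [25, 14, 104, 224, 10, -131]
18 68 90 [np.True_, np.True_, np.True_, np.True_, np.False_, np.False_] [32, 30, 131, 197, 49, -6] [25, 14, 104, 224, 10, -41]
18 68 -90 [np.False_, np.False_, np.False_, np.False_, np.False_, np.False_] [22, 26, 133, 172, 44, -165] [26, 14, 101, -81, 10, 85]
```

Run:
```python
from h import *
f=np.array([.992,.127,0]); h=np.array([.546,.343,.155]); u=np.array([0,0,1.])
q0=np.array(S[6][0])
for yaw in (7,15,22,30):
  for tilt in (35,40,45,50):
      R=rot(yaw,tilt); q=q0; out=[]
      for d,z in ((-.20,.25),(-.19,.135),(-.142,.135),(-.13,.21),(-.095,.27),(-.01,.30),(.0,.30)):
        q,e=ik(h+d*f+u*(z-.155),R,q); out.append((e<1e-3,np.round(q).astype(int).tolist()))
      print(yaw,tilt,[int(o[0]) for o in out],out[2][1],out[5][1])
```

```text
7 35 [1, 1, 1, 1, 1, 1, 1] [33, 18, 109, -36, 25, 146] [26, 17, 79, -14, 52, 115]
7 40 [1, 0, 1, 1, 1, 1, 1] [34, 19, 112, -55, 21, 164] [27, 16, 82, -18, 45, 119]
7 45 [1, 0, 0, 1, 1, 1, 1] [34, 18, 113, -57, 20, 165] [28, 15, 86, -24, 39, 124]
7 50 [0, 0, 0, 0, 1, 1, 1] [33, 18, 113, -58, 18, 165] [28, 15, 89, -32, 32, 132]
15 35 [1, 1, 1, 1, 1, 1, 1] [30, 17, 111, -26, 20, 127] [24, 16, 80, -7, 50, 102]
15 40 [1, 1, 1, 1, 1, 1, 1] [31, 17, 114, -47, 14, 149] [24, 14, 84, -9, 42, 104]
15 45 [1, 0, 0, 1, 1, 1, 1] [31, 18, 116, -64, 11, 165] [25, 14, 88, -12, 35, 107]
15 50 [1, 0, 0, 1, 1, 1, 1] [30, 17, 116, -65, 10, 165] [25, 13, 91, -17, 27, 112]
22 35 [1, 1, 1, 1, 1, 1, 1] [27, 16, 112, -10, 17, 104] [22, 15, 81, 0, 49, 90]
22 40 [1, 0, 0, 1, 1, 1, 1] [28, 17, 115, -23, 10, 117] [22, 14, 85, 0, 41, 90]
22 45 [1, 0, 0, 1, 1, 1, 1] [30, 18, 116, -69, 10, 165] [22, 13, 89, 0, 33, 90]
22 50 [1, 0, 0, 0, 1, 1, 1] [30, 18, 116, -70, 10, 165] [22, 12, 92, 0, 25, 90]
30 35 [1, 1, 1, 1, 1, 1, 1] [24, 16, 113, 12, 17, 73] [19, 15, 81, 8, 50, 76]
30 40 [1, 0, 0, 1, 1, 1, 1] [23, 16, 116, 28, 10, 58] [19, 13, 85, 11, 42, 74]
30 45 [1, 0, 0, 1, 1, 1, 1] [21, 17, 122, 124, 10, -40] [19, 12, 89, 14, 35, 70]
30 50 [1, 1, 1, 0, 1, 1, 1] [23, 18, 124, 155, 13, -70] [18, 12, 93, 20, 27, 64]
```

Arm model fits to 0.05 mm. A tilt of about 36° at yaw 8° is reachable along the whole arc, and it's enough because the contact follows the lid's own arc. I'll generate the waypoints.

```bash
cat >> h.py <<'E'
f3=np.array([.992,.127,0]); H=np.array([.546,.343,.155]); U=np.array([0,0,1.])
def P(d,z): return H+d*f3+U*z   # z relative to hinge
def arc(deg):
    t=np.radians(deg); c,s=np.cos(t),np.sin(t)
    if deg<=34: d,z=-.155*c+.008*s, .155*s+.008*c; return P(d+.001,z-.0186)
    a=np.radians(deg); return P(-.144*np.cos(a)-.0089,.144*np.sin(a)-.0065)
RE=rot(8,36)
E
python3 - <<'E'
from h import *
print(go([.2967,.3104,.2808],rot(8,31)),go(P(-.20,.10),RE),go(P(-.20,-.022),RE))
q=np.array(S[6][0])
for p in [P(-.2,.1),P(-.2,-.022),P(-.157,-.025)]+[arc(a) for a in (0,10,20,34,36,50,70,90,105)]:
    q,e=ik(p,RE,q); print(p,np.round(q),e<1e-3)
E
```

```text
[-0.0387, -0.0658, -0.0633, -0.0071, -0.1422, 0.0086] [-0.0297, -0.0636, 0.0128, -0.0075, -0.1144, 0.0083] [-0.1655, -0.064, 0.1024, -0.0075, -0.1144, 0.0083]
[0.3476 0.3176 0.255 ] [ 37.   3. 104. -25.  43. 133.] True
[0.3476 0.3176 0.133 ] [ 37.  15. 116. -46.  23. 158.] True
[0.3903 0.3231 0.13  ] [ 34.  18. 112. -42.  22. 151.] True
[0.3932 0.3234 0.1444] [ 34.  16. 111. -38.  25. 146.] True
[0.3969 0.3239 0.1712] [ 33.  14. 108. -32.  29. 139.] True
[0.4052 0.325  0.1969] [ 33.  12. 105. -27.  33. 134.] True
[0.424  0.3274 0.2297] [ 32.  11. 100. -22.  38. 127.] True
[0.4216 0.3271 0.2331] [ 32.  10. 100. -22.  39. 127.] True
[0.4454 0.3301 0.2588] [ 30.  11.  94. -19.  43. 123.] True
[0.4883 0.3356 0.2838] [ 28.  13.  87. -16.  47. 118.] True
[0.5372 0.3419 0.2925] [ 26.  17.  80. -14.  49. 114.] True
[0.5741 0.3466 0.2876] [ 25.  20.  76. -13.  50. 112.] True
```

Call:
jog_arm(deltas=[-0.039, -0.066, -0.063, -0.007, -0.142, 0.009, 1, -0.039, -0.066, -0.063, -0.007, -0.142, 0.009, 1, -0.039, -0.066, -0.063, -0.007, -0.142, 0.009, 1, -0.039, -0.066, -0.063, -0.007, -0.142, 0.009, 1, -0.039, -0.066, -0.063, -0.007, -0.142, 0.009, 1, -0.03, -0.064, 0.013, -0.007, -0.114, 0.008, 1, -0.03, -0.064, 0.013, -0.007, -0.114, 0.008, 1, -0.03, -0.064, 0.013, -0.007, -0.114, 0.008, 1, -0.03, -0.064, 0.013, -0.007, -0.114, 0.008, 1])

```text
time_s: 6.73
position: [0.3455, 0.3193, 0.2513]
tool_rot: [[0.804, 0.145, 0.576], [0.118, -0.99, 0.083], [0.582, 0.001, -0.813]]
ft_force: [0.2, 0.0, 0.2]
grip_width: 0.0003
```

Run:
```python
from h import *
st();print(go(P(-.20,.10),RE),go(P(-.20,-.022),RE),go(P(-.157,-.025),RE))
```

```text
6.73 [0.3455 0.3193 0.2513] q [ 37.2953   3.7201 104.0986 -24.5759  42.8337 132.7626] F [0.2257 0.0498 0.2261] w 0.0003
[[ 0.8044  0.1445  0.5762]
 [ 0.118  -0.9895  0.0834]
 [ 0.5822  0.0009 -0.813 ]]
[0.0048, 0.0027, -0.0026, -0.0008, 0.0022, 0.0016] [-0.0899, 0.0026, 0.1297, -0.0008, 0.0022, 0.0016] [-0.0456, 0.0036, 0.1663, -0.0008, 0.0022, 0.0016]
```

Call:
jog_arm(deltas=[-0.02, 0, 0.03, 0, 0.002, 0, 1, -0.04, 0.001, 0.06, 0, 0.002, 0, 1, -0.065, 0.002, 0.095, 0, 0.002, 0.001, 1, -0.09, 0.003, 0.13, 0, 0.002, 0.001, 1, -0.09, 0.003, 0.13, 0, 0.002, 0.001, 1, -0.09, 0.003, 0.13, 0, 0.002, 0.001, 1])

```text
time_s: 7.23
position: [0.3469, 0.3175, 0.1332]
tool_rot: [[0.8, 0.144, 0.582], [0.117, -0.99, 0.084], [0.588, 0.0, -0.809]]
ft_force: [0.3, 0.7, 1.4]
grip_width: 0.0001
```

Run:
```python
from h import *
st();print(go(P(-.157,-.025),RE))
s=env.observe()
im=eyes.get_image("wrist"); cv2.imwrite("pics/w6.png",im[:,:,::-1])
im=eyes.get_image("top"); cv2.imwrite("pics/t6.png",cv2.resize(im[210:350,80:225,::-1],None,fx=4,fy=4,interpolation=cv2.INTER_CUBIC))
c=eyes.camera_params("wrist");M=c["mount"];K=c["intrinsics"]
l=np.array([-.127,.992,0])
for Q in (P(-.155,.01)+.035*l,P(-.155,.01)-.035*l,s["position"]):
    pt=s["tool_rot"].T@(Q-s["position"]); pc=M[:3,:3].T@(pt-M[:3,3]); print(K@(pc/pc[2]))
```

```text
7.23 [0.3469 0.3175 0.1332] q [ 37.0059  14.8825 116.0624 -45.9743  23.1526 157.4629] F [0.3489 0.6931 1.3702] w 0.0001
[[ 0.8005  0.1442  0.5818]
 [ 0.1168 -0.9896  0.0845]
 [ 0.5879  0.0003 -0.809 ]]
[0.0446, 0.001, 0.0377, -0.0009, -0.0, 0.0014]
[223.5904 186.7792   1.    ]
[417.2912 189.7947   1.    ]
[318.4679 325.7465   1.    ]
```

View pics/w6.png

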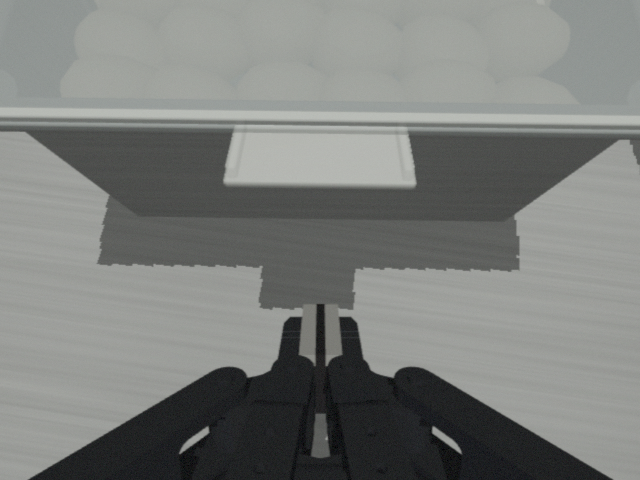

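View pics/t6.png

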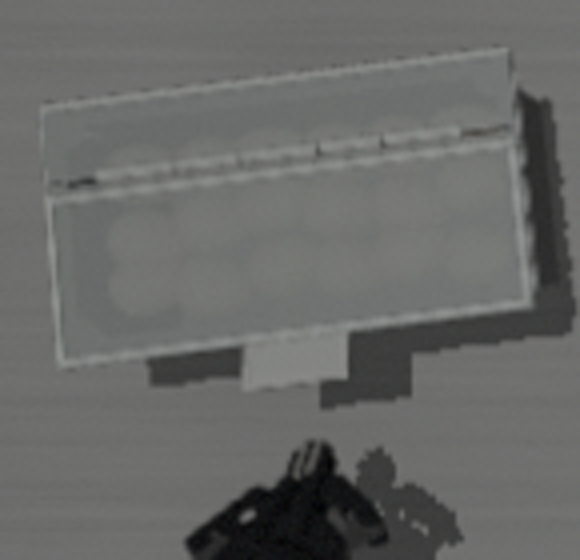

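The wrist view puts the tab edge corners at (225,186) and (415,187), against predictions of (224,187) and (417,190). The tab position is therefore good to about 1 mm and the fingers are centred. Next I slide under the tab.

Call:
jog_arm(deltas=[0.015, 0, 0.013, 0, 0, 0, 1, 0.03, 0.001, 0.025, -0.001, 0, 0.001, 1, 0.045, 0.001, 0.038, -0.001, 0, 0.001, 1, 0.045, 0.001, 0.038, -0.001, 0, 0.001, 1, 0.045, 0.001, 0.038, -0.001, 0, 0.001, 1])

```text
time_s: 7.75
position: [0.3911, 0.3234, 0.1317]
tool_rot: [[0.799, 0.139, 0.585], [0.111, -0.99, 0.084], [0.591, -0.002, -0.806]]
ft_force: [-0.6, -0.3, 0.1]
grip_width: -0.0001
```

Run:
```python
from h import *
st()
for a in (0,4,8,12,16,20,24): print(go(arc(a),RE))
im=eyes.get_image("wrist"); cv2.imwrite("pics/w7.png",im[:,:,::-1])
```

```text
7.75 [0.3911 0.3234 0.1317] q [ 33.7287  17.5984 111.9233 -42.0775  22.3733 151.1437] F [-0.6374 -0.2652  0.109 ] w -0.0001
[[ 0.7987  0.1394  0.5854]
 [ 0.1112 -0.9902  0.0841]
 [ 0.5914 -0.0021 -0.8064]]
[0.0123, 0.0003, -0.0119, -0.0006, -0.0014, -0.0003]
[0.0218, 0.0003, -0.0228, -0.0006, -0.0014, -0.0003]
[0.0321, 0.0003, -0.033, -0.0006, -0.0014, -0.0003]
[0.043, 0.0003, -0.0424, -0.0006, -0.0014, -0.0003]
[0.0546, 0.0003, -0.0511, -0.0006, -0.0014, -0.0003]
[0.0667, 0.0004, -0.0589, -0.0006, -0.0014, -0.0003]
[0.0794, 0.0004, -0.0659, -0.0006, -0.0014, -0.0003]
```

View pics/w7.png

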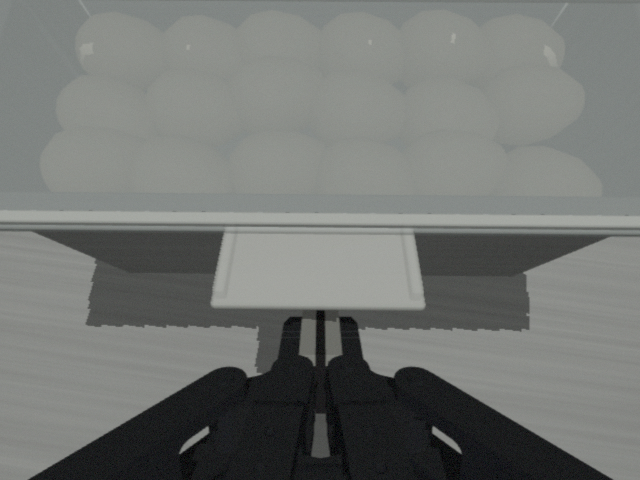

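The tab edge (row 307) now just covers the fingertips, so the overlap is small. I'll go 5 mm further in, then start the lift.

Call:
jog_arm(deltas=[0.0055, 0, 0.004, 0, -0.001, 0, 1, 0.0055, 0, 0.004, 0, -0.001, 0, 1, 0.012, 0, -0.002, 0, -0.001, 0, 1, 0.0175, 0, -0.008, 0, -0.001, 0, 1, 0.022, 0, -0.013, 0, -0.001, 0, 1, 0.027, 0, -0.019, 0, -0.001, 0, 1, 0.032, 0, -0.024, 0, -0.001, 0, 1, 0.037, 0, -0.029, 0, -0.001, 0, 1, 0.043, 0, -0.034, 0, -0.001, 0, 1, 0.0485, 0, -0.0385, 0, -0.001, 0, 1, 0.0485, 0, -0.0385, 0, -0.001, 0, 1])

```text
time_s: 8.72
position: [0.403, 0.325, 0.1758]
tool_rot: [[0.801, 0.14, 0.582], [0.112, -0.99, 0.084], [0.588, -0.002, -0.809]]
ft_force: [-2.9, -0.4, -0.4]
grip_width: 0.0002
```

Run:
```python
from h import *
st()
im=eyes.get_image("wrist"); cv2.imwrite("pics/w8.png",im[:,:,::-1])
for a in (12,16,20,24,28,32,36,41,46,51,56,61,66,72,78,84,90,95,100): print(a,go(arc(a)+.004*f3*(a<36),RE))
```

```text
8.72 [0.403  0.325  0.1758] q [ 32.8695  13.8142 106.8633 -30.1065  29.3027 137.3843] F [-2.895  -0.448  -0.4143] w 0.0002
[[ 0.8012  0.1401  0.5817]
 [ 0.1124 -0.9901  0.0836]
 [ 0.5877 -0.0016 -0.8091]]
12 [0.0004, 0.0003, -0.0019, -0.0005, 0.0002, -0.0001]
16 [0.0119, 0.0004, -0.0106, -0.0005, 0.0002, -0.0001]
20 [0.024, 0.0004, -0.0185, -0.0005, 0.0002, -0.0001]
24 [0.0366, 0.0005, -0.0255, -0.0005, 0.0002, -0.0001]
28 [0.0497, 0.0006, -0.0316, -0.0005, 0.0002, -0.0001]
32 [0.0632, 0.0006, -0.0368, -0.0005, 0.0002, -0.0001]
36 [0.0658, 0.0006, -0.0478, -0.0005, 0.0002, -0.0001]
41 [0.082, 0.0007, -0.0522, -0.0005, 0.0002, -0.0001]
46 [0.0984, 0.0008, -0.0553, -0.0005, 0.0002, -0.0001]
51 [0.1151, 0.001, -0.0569, -0.0005, 0.0002, -0.0001]
56 [0.1319, 0.0011, -0.0571, -0.0005, 0.0002, -0.0001]
61 [0.1486, 0.0013, -0.0558, -0.0005, 0.0002, -0.0001]
66 [0.1651, 0.0015, -0.053, -0.0005, 0.0002, -0.0001]
72 [0.1845, 0.0017, -0.0478, -0.0005, 0.0002, -0.0001]
78 [0.2033, 0.002, -0.0407, -0.0005, 0.0002, -0.0001]
84 [0.2212, 0.0022, -0.0315, -0.0005, 0.0002, -0.0001]
90 [0.238, 0.0025, -0.0206, -0.0005, 0.0002, -0.0001]
95 [0.2512, 0.0027, -0.0102, -0.0005, 0.0002, -0.0001]
100 [0.2633, 0.0029, 0.0013, -0.0005, 0.0002, -0.0001]
```

View pics/w8.png

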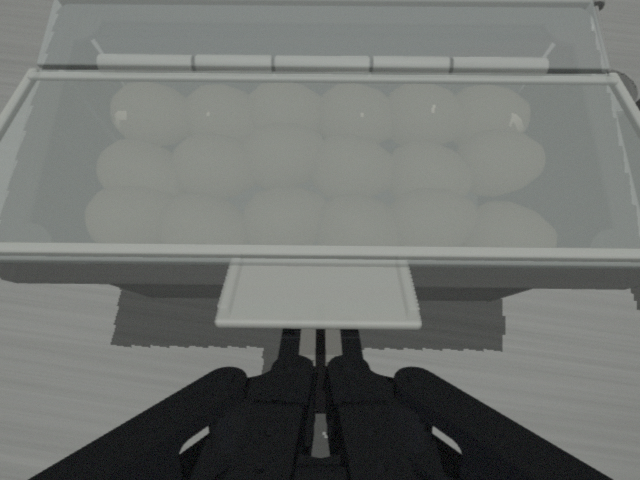

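The lid is lifting (about 10°), with the tips well under the tab (tab edge row 325) and only about 3 N. I'll continue along the arc.

Call:
jog_arm(deltas=[0.012, 0, -0.0106, 0, 0, 0, 1, 0.0235, 0, -0.019, 0, 0, 0, 1, 0.035, 0, -0.027, 0, 0, 0, 1, 0.046, 0, -0.035, 0, 0, 0, 1, 0.056, 0, -0.042, 0, 0, 0, 1, 0.067, 0.001, -0.048, 0, 0, 0, 1, 0.082, 0.001, -0.052, 0, 0, 0, 1, 0.098, 0.001, -0.055, 0, 0, 0, 1, 0.115, 0.001, -0.057, 0, 0, 0, 1, 0.132, 0.001, -0.057, 0, 0, 0, 1, 0.132, 0.001, -0.057, 0, 0, 0, 1])

```text
time_s: 9.68
position: [0.4592, 0.332, 0.2688]
tool_rot: [[0.8, 0.139, 0.583], [0.112, -0.99, 0.084], [0.589, -0.002, -0.808]]
ft_force: [0.3, -0.0, -0.3]
grip_width: 0.0
```

Run:
```python
from h import *
st()
im=eyes.get_image("wrist"); cv2.imwrite("pics/w9.png",im[:,:,::-1])
for a in (56,61,66,72,78,84,90,95,100,104): print(a,go(arc(a),RE))
```

```text
9.68 [0.4592 0.332  0.2688] q [ 29.5756  11.1523  92.0027 -17.9941  44.1274 120.8895] F [ 0.3153 -0.0237 -0.2902] w 0.0
[[ 0.8004  0.1394  0.583 ]
 [ 0.1116 -0.9902  0.0835]
 [ 0.5889 -0.0018 -0.8082]]
56 [-0.0006, -0.0, -0.0008, -0.0004, 0.0002, -0.0002]
61 [0.0161, 0.0001, 0.0005, -0.0004, 0.0002, -0.0002]
66 [0.0326, 0.0003, 0.0032, -0.0004, 0.0002, -0.0002]
72 [0.0521, 0.0005, 0.0084, -0.0004, 0.0002, -0.0002]
78 [0.0708, 0.0008, 0.0156, -0.0004, 0.0002, -0.0002]
84 [0.0887, 0.001, 0.0247, -0.0004, 0.0002, -0.0002]
90 [0.1056, 0.0013, 0.0357, -0.0004, 0.0002, -0.0002]
95 [0.1187, 0.0015, 0.0461, -0.0004, 0.0002, -0.0002]
100 [0.1309, 0.0017, 0.0576, -0.0004, 0.0002, -0.0002]
104 [0.1398, 0.0019, 0.0676, -0.0004, 0.0002, -0.0002]
```

View pics/w9.png

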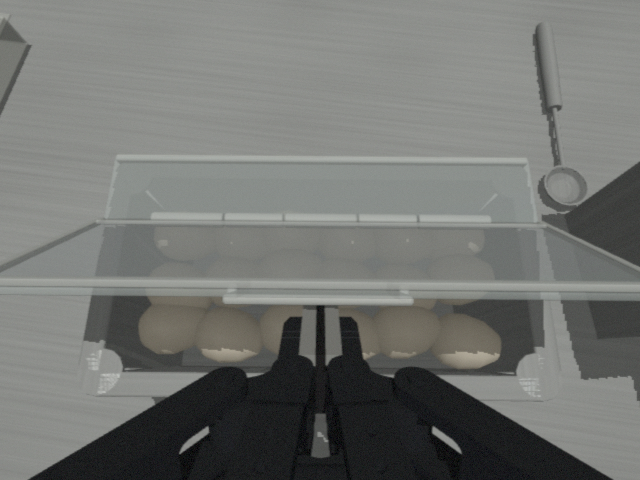

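The lid is at about 60° and resting on the tips. I'll carry on past upright, slowing towards the end.

Call:
jog_arm(deltas=[0.01, 0, 0, 0, 0, 0, 1, 0.02, 0, 0.001, 0, 0, 0, 1, 0.0326, 0, 0.003, 0, 0, 0, 1, 0.045, 0, 0.006, 0, 0, 0, 1, 0.058, 0.001, 0.01, 0, 0, 0, 1, 0.0708, 0.001, 0.0156, 0, 0, 0, 1, 0.083, 0.001, 0.021, 0, 0, 0, 1, 0.094, 0.001, 0.028, 0, 0, 0, 1, 0.1056, 0.001, 0.0357, 0, 0, 0, 1, 0.114, 0.001, 0.042, 0, 0, 0, 1, 0.122, 0.001, 0.049, 0, 0, 0, 1, 0.131, 0.002, 0.058, 0, 0, 0, 1])

```text
time_s: 10.73
position: [0.5623, 0.3452, 0.2895]
tool_rot: [[0.802, 0.14, 0.581], [0.113, -0.99, 0.083], [0.586, -0.001, -0.81]]
ft_force: [0.2, 0.2, -1.2]
grip_width: -0.0003
```

Run:
```python
from h import *
st()
im=eyes.get_image("wrist"); cv2.imwrite("pics/w10.png",im[:,:,::-1])
for p in (arc(104),P(-.06,.145),P(-.2,.16)): print(go(p,RE))
```

```text
10.73 [0.5623 0.3452 0.2895] q [ 25.1662  18.8622  77.3304 -12.9818  49.846  112.4759] F [ 0.171   0.2043 -1.1798] w -0.0003
[[ 0.8021  0.1403  0.5805]
 [ 0.1131 -0.9901  0.0831]
 [ 0.5864 -0.0009 -0.81  ]]
[0.0084, -0.0003, 0.0072, -0.0003, 0.0006, 0.0]
[-0.0753, -0.0018, -0.0727, -0.0003, 0.0006, 0.0]
[-0.2148, -0.0042, -0.1984, -0.0003, 0.0006, 0.0]
```

View pics/w10.png

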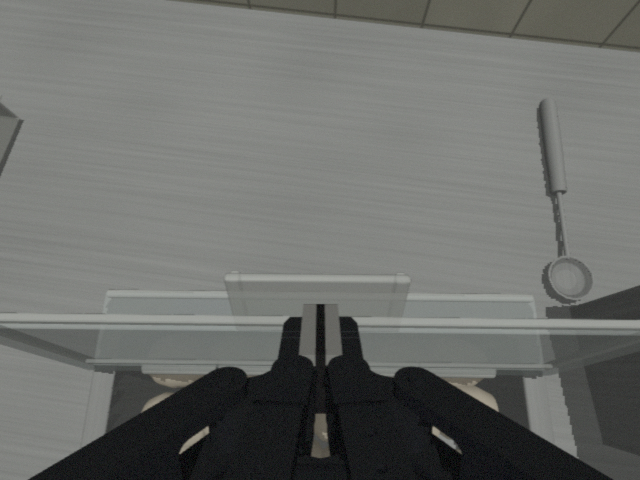

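The lid is past upright and leaning back (tab at row 275). I'll hold briefly, then withdraw and check.

Call:
jog_arm(deltas=[0, 0, 0, 0, 0, 0, 1, 0, 0, 0, 0, 0, 0, 1, 0, 0, 0, 0, 0, 0, 1, -0.025, 0, -0.024, 0, 0, 0, 1, -0.05, 0, -0.048, 0, 0, 0, 1, -0.075, -0.002, -0.073, 0, 0, 0, 1, -0.11, -0.003, -0.11, 0, 0, 0, 1, -0.16, -0.003, -0.15, 0, 0, 0, 1, -0.215, -0.004, -0.198, 0, 0, 0, 1, -0.215, -0.004, -0.198, 0, 0, 0, 1, -0.215, -0.004, -0.198, 0, 0, 0, 1, -0.215, -0.004, -0.198, 0, 0, 0, 1])

```text
time_s: 11.78
position: [0.3448, 0.3176, 0.3162]
tool_rot: [[0.801, 0.142, 0.582], [0.114, -0.99, 0.085], [0.588, -0.002, -0.809]]
ft_force: [0.3, 1.2, 0.5]
grip_width: 0.0002
```

Run:
```python
from h import *
st()
for n in ("scene","top"):
    im=eyes.get_image(n); cv2.imwrite(f"pics/{n}11.png",im[:,:,::-1])
s=cv2.imread("pics/scene11.png");t=cv2.imread("pics/top11.png")
a=cv2.imread("pics/top0.png")
cv2.imwrite("pics/cmp.png",np.vstack([cv2.resize(a[170:330,80:330],None,fx=3,fy=1.8*1),cv2.resize(t[170:330,80:330],None,fx=3,fy=1.8)]))
```

```text
11.78 [0.3448 0.3176 0.3162] q [ 37.234   -0.2627  96.8653 -20.9133  52.8352 127.2692] F [0.3296 1.2029 0.4865] w 0.0002
[[ 0.8009  0.1419  0.5818]
 [ 0.1137 -0.9899  0.0848]
 [ 0.5879 -0.0018 -0.8089]]
```

View pics/scene11.png

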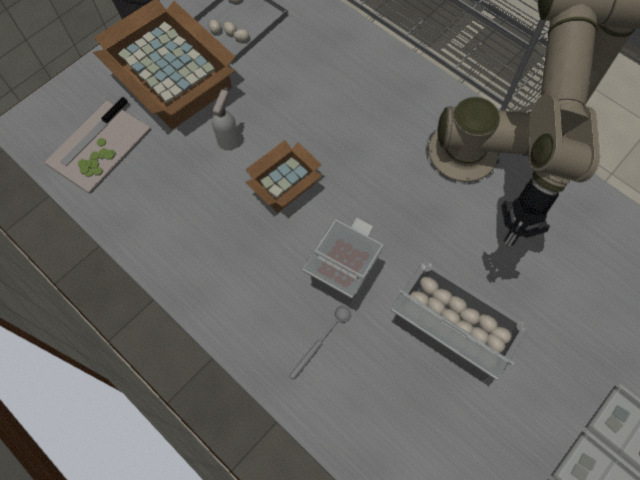

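View pics/top11.png

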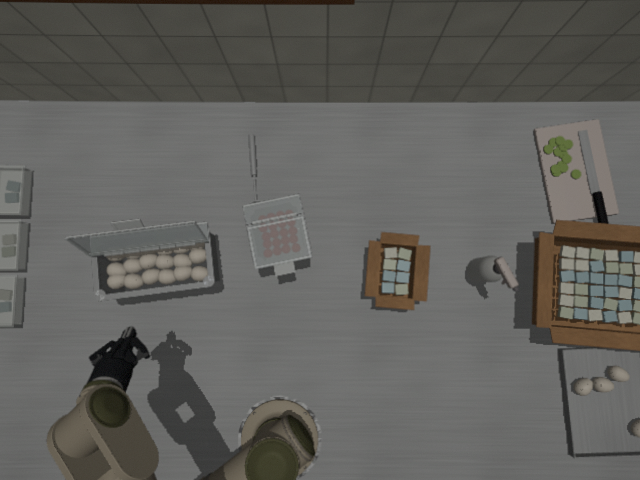

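Run:
```python
from h import *
c=eyes.camera_params("top")
def proj(X):
    v=c["R"]@X+c["t"]; m=v[:2]/v[2]; m=m*(1+c["k1"]*(m@m)); return (c["intrinsics"]@np.r_[m,1])[:2]
l=np.array([-.127,.992,0])
for t in (1.6,1.75,1.88):
    C,s=np.cos(t),np.sin(t); d,z=-.155*C+.01*s,.155*s+.01*C
    print(t,[proj(P(d,z)+k*l) for k in (.035,-.035)])
t=cv2.imread("pics/top11.png")
cv2.imwrite("pics/z12.png",cv2.resize(t[205:310,60:225],None,fx=4,fy=4,interpolation=cv2.INTER_CUBIC))
```

```text
1.6 [array([109.7017, 238.3266]), array([139.2628, 234.6872])]
1.75 [array([109.7113, 229.0207]), array([139.1048, 225.4198])]
1.88 [array([110.274 , 221.4683]), array([139.451 , 217.9078])]
```

View pics/z12.png

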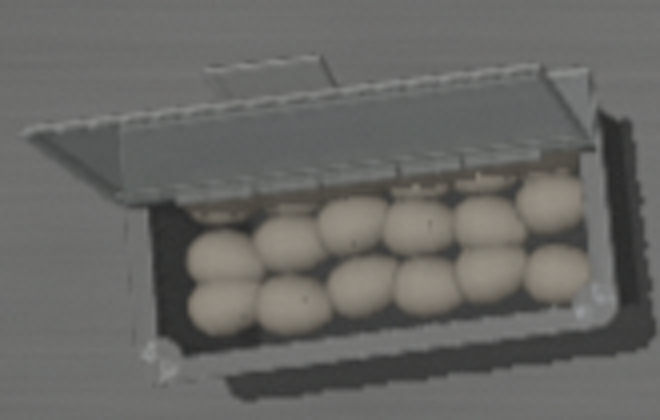

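The tab corners sit at (111,222) and (140,219), against predictions of (110,221) and (139,218) for 1.88 rad. The egg lid is at its stop, so I'm handing in.

```bash
python3 -c "
from rig import close_job
print(close_job())"
```

```text
the job is handed in; nothing more can be done
None
```

Both lids are done: the tomato lid is shut and the egg lid stands open, leaning back. I handed the job in at about 12 s of the 64 s allowed.

- **Tomato lid:** I pushed it from behind with the shut fingertips until it passed upright, and it dropped shut. The scene and top pictures show it lying flat with the pan in its old place.
- **Egg lid:** I lifted it by the tab along its arc with the fingertips leaning forward 36°, then withdrew the fingers. In the last top picture its tab is within about 1.5 px of where it should be at 1.88 rad, so it is at its stop.
- **Forces and surroundings:** The wrist force stayed at about 4 N or below in the readings after each move. By eye, the last pictures show both pans, the carton, the spoon and the spray bottle where they were. The arm was clear of everything.

**Problems on the way:**
- The first approach to the egg tab used a 65° lean. That drove joint 6 to 165.1°, just inside its 165.26° range, and the tool came off its line in free space. I fitted the arm's geometry from logged poses and chose the 36° lean instead.
- My first reading of the tomato lid's edge in the scene picture was really the pan's rear rim. I took the lid position from the top and wrist views instead.

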